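# Seat a nested pair of crock lids, then lift off only the outer lid

## Robot

A 6-joint arm with a two-finger parallel gripper is mounted at the origin on a cart in front of the work surface, level with it; the furniture and walls round the work are solid. World frame = base frame: x ahead of the robot, y to its left, z up, the work surface at z = 0. Lengths are in mm, angles in rad, forces in N, time in s.
With the tool pointing down it reaches from about 275 to 825 mm from the base axis. Payload 5.2 kg.
Tool frame: the origin (TCP) lies on the centre line of the jaws, within the pads' length; the fingertips stand 11 mm ahead of it and the grasp point (between the pads) lies 8 mm behind it; z points along the fingers, y is the direction in which the jaws open and shut (so a half turn about z gives the same grasp; the last joint's range is limited). The gripper opens to 93 mm and grips with 3 to 60 N. Pads are 15 mm wide; open, the fingers measure 128 mm over their backs; the gripper's body (75 mm by 188 mm) begins 65 mm behind the grasp point.
Start: joints at [1.016, 0.259, 1.535, -0, 1.348, -0.203], TCP at [189.502, 516.327, 229.653] pointing down, gripper open.
Joint ranges: [-3.14, 3.14], [-0.91, 2.08], [0.19, 2.58], [-1.22, 4.36], [0.22, 2.71], [-3.12, 3.12]. Speed limits (rad/s): [2.57, 2.57, 3.14, 3.14, 3.14, 3.14].

## Interface

Orientations are given as a rotation vector (axis times angle).
In Python, from plant import env, optics, job_done gives the robot as it stands. The module is installed in compiled form; this text tells all that it offers.
- The arm moves only by the tool servo_tool, never from a script. Its argument "rows" is a list that holds one entry, the list of rows, each a list of 7 numbers: the opening, from -1 (shut) to 1 (fully open), then the shift along the tool's x, y, z scaled (see below), then the turn, a rotation vector about the tool's x, y, z scaled (see below). In form: [[[hand, tx, ty, tz, rx, ry, rz], ...]]. A call has 1 to 10 rows; each row is the pose to reach, as a shift and turn from the pose commanded when the call began, along the tool's axes at that moment; what a row does not reach only later rows make up. The controller multiplies each number of a shift by 0.5 m and each number of a turn by 90 degrees. A row lasts 1/8 s, in which the tool goes at most 62.5 mm and 10.7 degrees, less where a joint would pass 70% of its speed; a pose out of reach is approached as far as the arm can. A call with a number of a shift or a turn outside -1 to 1 is refused whole. A call with a gripper value outside its range is refused whole. The fingers move at their own pace and stop on an object; the grip force is fixed at half the most. Time passes only in rows, so rows that repeat a pose let the fingers close. It gives the time, the measured TCP pose, the force and the opening at its end, in the units of the state.
- env.get_obs(): the state, without advancing time (a new reading comes with each control period).
- optics.grab_frame(name): name is "scene" or "side" or "wrist"; returns (picture, depth): 384x512x3 uint8, red, green, blue; 384x512 float32, mm along the optical axis (not along the pixel's ray), 0 where there is no reading.
- optics.camera_params(name): a dict with "intrinsics" (3x3 intrinsics, pixels), "rvec" (rotation vector, rad) and "tvec" (3), from world to camera coordinates, as OpenCV has them. Camera axes: x right, y down, z forward; pixel columns grow to the right and rows downward; lengths in mm; the calibration is good to about 2 mm. The wrist camera is an equidistant fisheye: a pixel r from the principal point sees the ray r / f radians off the axis. A picture is of the moment at which its call begins: read the wrist's pose just before it. camera_params takes no time and is no camera call; for the wrist camera it gives the pose at the moment of the call.
- job_done(): hands the job in, once; it reports no verdict.
The state is a dict: "t": time; "q": joint angles; "dq": joint speeds; "tau": joint torques, N m; "tool_pos": TCP position; "tcp_rot": TCP orientation; "wrist_force": force on the tool from outside, world axes, zero at the start; "ft_torque": the same for the moment, N m; "opening": opening from 0.0 (shut) to 1.0 (fully open).
Only numpy, scipy, OpenCV 4.12 (cv2) and the standard library are available. Lean on these libraries where they do the work, as an engineer would, in place of code of your own. Each camera call takes 0.05 s, during which the arm holds its last target. There are 200 camera calls.

## Task

The crock's two lids came back from washing nested together on the black drip mat. Pick up the nested pair by the inner lid's red knob, lower it onto the blue crock until the inner lid is fully seated, and let go of the knob only then. Then take the outer steel lid by its two black ears, lift it straight off without disturbing the seated inner lid, and finish still holding it in the gripper, level and at least 10 cm higher than it sat on the crock; leave the crock and the other things on the counter where they are.

Things in the scene. Friction and masses are not known exactly. Their poses are not given: they have to be found in the camera images.
- inner_knob (a point): Grasp point of the inner lid's red knob, an upright round post 20 mm thick with its top 19 mm above this point; z up. Nested, the knob passes through the outer lid's hole and this point is 23 mm above the outer plate's top. Lifting the knob lifts both lids (the outer rests on the inner). Fully seated on the crock, this point is 31 mm above the rim.
- inner_lid: White inner lid, about 0.2 kg; origin under the centre of its foot, 45 mm below the knob point. Plug 14 mm deep (103 mm across, tapering to 90 mm at the foot), then a flange 116 mm across, 4 mm thick, that sits on the crock's rim; the red knob (46 mm high) stands on the flange.
- outer_ears (a point): Midway between the outer lid's two black ears, half-way up them, 17 mm above the plate's top. The ears are upright plates at +x and -x of this frame, 34 mm high, 24 mm wide along y, 7 mm thick, 58 mm over their outer faces, 44 mm between them: grip the ears from outside across x; the knob between them is free across y. Nested, this point is 6 mm below the knob point. z up.
- outer_lid: Steel outer lid, about 0.18 kg, 137 mm across; origin at the centre of its plate's underside, 21 mm below the ears' mid point. Plate 4 mm thick, skirt reaching 12 mm below the underside, central hole 28 mm wide round the 20 mm knob. It does not lock to the inner lid: raised by the ears it comes off alone, and clears the knob after 58 mm.
- crock_rim (a point): Centre of the mouth of the blue round crock with a white band, at rim height, z up. The crock is empty, 116 mm across, 80 mm high, mouth 108 mm across, loose on the counter, 0.95 kg. The inner lid's plug fits the mouth with 2.5 mm play all round; its tapered foot guides it in.
- drip_mat: Round black rubber drip mat fixed to the counter, 160 mm across, 5 mm thick with a lip to 9 mm; origin under its centre. The nested lids start on it.
- dip_white: Bystander: white lidded dip cup, 69 mm across, 34 mm high; origin under its centre.
- dip_red: Bystander: red lidded dip cup, 69 mm across, 34 mm high; origin under its centre.
- bell: Bystander: counter bell, 82 mm across, 67 mm high; origin under its centre.
- chili: Bystander: glass shaker with steel cap and reddish filling, 73 mm across, 119 mm high; origin under its centre.
- can: Bystander: drink can, 66 mm across, 115 mm high; origin under its centre.
- pad: Bystander: order pad lying flat, 152x92x11 mm; origin under its centre.
Not all that is in view belongs to the job. Several things look just like the part that bears crock_rim: the one meant starts farthest to the robot's right.

How it is judged:
By the outcome, as a careful person would: the job done as asked, in the order asked, and still so for the second after the job is handed in, while the arm keeps its last pose, push and grip.
It also fails if it takes over 64 s, if anything falls off the work surface, if the arm or the gripper's body presses on something with over 40 N, if the wrist force passes 120 N, or if a joint passes its speed limit or range.

## Working session

There is one attempt and no reset: what is moved stays moved. The work goes in short steps, Python scripts to look and compute and a tool call to move; the robot and the scene stay as the last step left them, time stands still between calls to the robot, and variables do not carry over. Pictures are saved under pics/ and viewed, about 8 in all and at most 12, crops included, and the job is handed in when it is done.

Besides the shell and the picture viewer there is one more tool, called after "Call:" by a JSON object that holds its "op" and its "data". servo_tool: Moves the arm, as the interface text tells. Its arguments: {"type":"object","properties":{"rows":{"type":"array","items":{"type":"array","items":{"type":"array","items":{"type":"number"}}}}},"required":["rows"]}

```bash
mkdir -p pics
cat > h.py <<'E'
import numpy as np, cv2
from plant import env, optics, job_done
def cam(n):
    p=optics.camera_params(n); K=np.array(p["intrinsics"],float); R=cv2.Rodrigues(np.array(p["rvec"],float))[0]; t=np.array(p["tvec"],float).ravel()
    return K,R,t
def rays(n,uv,c=None):
    K,R,t=c or cam(n); uv=np.atleast_2d(np.array(uv,float))
    d=np.c_[(uv[:,0]-K[0,2])/K[0,0],(uv[:,1]-K[1,2])/K[1,1]]
    if n=="wrist":
        th=np.linalg.norm(d,axis=1)+1e-12; s=np.sin(th)/th
        v=np.c_[d*s[:,None],np.cos(th)]
    else: v=np.c_[d,np.ones(len(d))]
    return -R.T@t, v@R   # origin, dirs world
def onplane(n,uv,z,c=None):
    o,v=rays(n,uv,c); s=(z-o[2])/v[:,2]; return o+v*s[:,None]
def cloud(n,dep,c=None):
    h,w=dep.shape; u,v=np.meshgrid(np.arange(w),np.arange(h)); uv=np.c_[u.ravel(),v.ravel()]
    o,d=rays(n,uv,c); K,R,t=c or cam(n); zc=d@R[2]
    P=o+d*(dep.ravel()/zc)[:,None]; P[dep.ravel()==0]=np.nan
    return P.reshape(h,w,3)
E
python3 - <<'E'
from h import *
s=env.get_obs(); print({k:np.round(v,3) for k,v in s.items()})
for n in("scene","side","wrist"):
    im,d=optics.grab_frame(n); np.savez(f"{n}0.npz",im=im,d=d); K,R,t=cam(n); print(n,K.tolist(),-R.T@t,R[2],(d>0).mean())
    cv2.imwrite(f"pics/{n}0.png",im[...,::-1])
a=cv2.imread("pics/scene0.png");cv2.imwrite("pics/scene0b.png",cv2.resize(a,(800,600)))
E
```

```text
{'t': np.float64(0.0), 'q': array([ 1.016,  0.259,  1.536,  0.   ,  1.348, -0.203]), 'dq': array([ 0.002,  0.001, -0.002,  0.001, -0.001, -0.001]), 'tau': array([-1.0000e-03, -4.3732e+01, -2.8400e+01,  7.2000e-02,  4.1000e-02,
       -0.0000e+00]), 'tool_pos': array([189.209, 515.891, 228.827]), 'tcp_rot': array([-5.500e-01, -3.092e+00,  3.000e-03]), 'wrist_force': array([-0.782,  0.11 ,  0.353]), 'ft_torque': array([-0.02 , -0.001,  0.063]), 'opening': np.float64(0.994)}
scene [[401.19961534696125, 0.0, 250.6595660537695], [0.0, 401.19961534696125, 190.49265785986674], [0.0, 0.0, 1.0]] [  22.94971994 -758.42124543 1107.15036812] [ 0.35216449  0.60122185 -0.71729524] 0.9924977620442709
side [[348.60312016636306, 0.0, 255.76752353897749], [0.0, 348.60312016636306, 187.28837013011895], [0.0, 0.0, 1.0]] [ 337.79993199 1445.708097    826.83404936] [ 0.13514301 -0.86806322 -0.47770556] 0.9394124348958334
wrist [[297.3186396354542, 0.0, 258.3060977285115], [0.0, 297.3186396354542, 193.4353028565476], [0.0, 0.0, 1.0]] [115.6663179  543.06040032 384.4367731 ] [ 0.26375493 -0.09859876 -0.95953719] 0.9958953857421875
```

View pics/scene0.png

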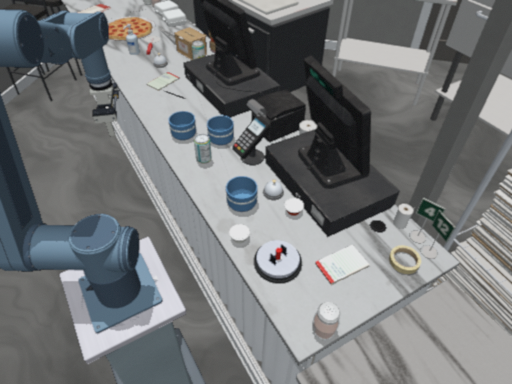

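View pics/side0.png

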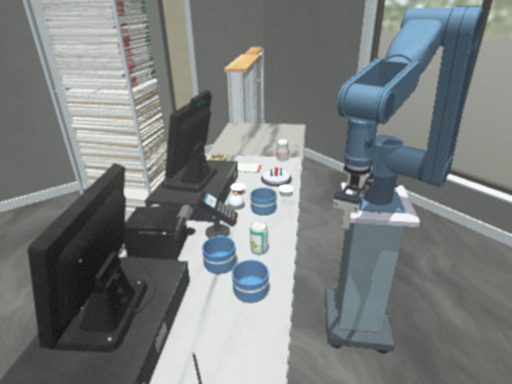

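Scene picture: the nested lids are at (278,258), with the red knob between two black ears. Three blue crocks could be mistaken for one another: (242,195), (220,130) and (182,125). The robot's right is -y, towards this camera, so (242,195) is probably the one; I'll check with numbers. Other red things are the dip cup (293,207), the pad's edge (325,270) and the chili shaker (326,320).

Run:
```python
from h import *
z=np.load("scene0.npz"); im,d=z["im"],z["d"]; P=cloud("scene",d)
hsv=cv2.cvtColor(im,cv2.COLOR_RGB2HSV)
# crocks: blue mask
b=cv2.inRange(hsv,(100,90,40),(125,255,255)); b[:, :140]=0
n,l,st,ce=cv2.connectedComponentsWithStats(b)
for i in range(1,n):
    if st[i,4]>60:
        Q=P[l==i]; print("blue",st[i],"med",np.nanmedian(Q,0).round(),"zmax",np.nanpercentile(Q[:,2],98).round(1))
# per-crock rim fit: points at z 74..84 within region
for (u,v) in((242,195),(220,130),(182,125)):
    Q=P[v-25:v+25,u-22:u+22].reshape(-1,3); Q=Q[(Q[:,2]>75)&(Q[:,2]<86)]
    c,r=cv2.minEnclosingCircle(Q[:,:2].astype(np.float32)); print("crock",u,v,np.round(c,1),round(r,1),np.median(Q[:,2]),len(Q))
# lids
Q=P[225:290,245:315].reshape(-1,3); C=hsv[225:290,245:315].reshape(-1,3)
uv=np.stack(np.meshgrid(np.arange(245,315),np.arange(225,290)),-1).reshape(-1,2)
red=((C[:,0]<8)|(C[:,0]>172))&(C[:,1]>150)&(C[:,2]>80)
print("red n",red.sum(),uv[red].mean(0),np.nanmedian(Q[red],0),np.nanpercentile(Q[red][:,2],[5,95]))
pl=(Q[:,2]>24)&(Q[:,2]<36)&(C[:,2]>120); c,r=cv2.minEnclosingCircle(Q[pl][:,:2].astype(np.float32)); print("plate",c,r,np.median(Q[pl][:,2]),pl.sum())
blk=(C[:,2]<60)&(Q[:,2]>40); print("ears",blk.sum()); 
for p,q in zip(uv[blk],Q[blk]): print(p,q.round(0),end=";")
cv2.imwrite("pics/crop.png",cv2.resize(im[170:300,190:350,::-1],None,fx=5,fy=4.6,interpolation=cv2.INTER_CUBIC))
# obstacles
print()
for nm,(u,v) in dict(dipw=(240,233),dipr=(293,205),bell=(273,185),chili=(327,310),can=(203,142),pay=(252,155)).items(): print(nm,P[v,u].round())
```

```text
blue [170 112  25  18 373] med [497. 672.  58.] zmax 80.3
blue [208 115  25  20 403] med [628. 556.  56.] zmax 82.7
blue [171 128  24  12 143] med [467. 581.  28.] zmax 45.0
blue [210 134  23  11 139] med [593. 466.  29.] zmax 45.5
blue [226 177  31  25 625] med [522. 172.  46.] zmax 81.3
blue [228 200  28  11 150] med [481.  88.  31.] zmax 44.3
crock 242 195 [507.6 136.1] 59.8 78.42285000022844 123
crock 220 130 [618.5 473.6] 177.2 79.02607449032098 175
crock 182 125 [483.5 541.9] 147.1 79.10450647546918 99
red n 45 [278.48888889 252.84444444] [ 475.22980144 -161.32234114   59.2098629 ] [34.87726666 70.21004976]
plate (468.33447265625, -109.3207015991211) 114.91877746582031 27.41139606296815 963
ears 36
[282 246] [ 500. -145.   58.];[282 247] [ 498. -148.   58.];[283 247] [ 500. -150.   59.];[283 248] [ 500. -151.   56.];[284 248] [ 500. -156.   61.];[285 248] [ 504. -157.   59.];[283 249] [ 500. -151.   50.];[284 249] [ 501. -155.   53.];[285 249] [ 503. -158.   57.];[283 250] [ 500. -153.   46.];[284 250] [ 502. -154.   47.];[285 250] [ 503. -158.   51.];[284 251] [ 502. -155.   42.];[285 251] [ 502. -160.   48.];[284 252] [ 500. -158.   42.];[285 252] [ 503. -159.   41.];[271 256] [ 450. -158.   56.];[272 256] [ 450. -164.   63.];[271 257] [ 451. -158.   49.];[272 257] [ 450. -163.   56.];[273 257] [ 452. -167.   60.];[274 257] [ 452. -171.   64.];[271 258] [ 451. -158.   44.];[272 258] [ 451. -163.   51.];[273 258] [ 453. -165.   51.];[274 258] [ 454. -169.   55.];[275 258] [ 455. -174.   61.];[271 259] [ 450. -160.   41.];[272 259] [ 450. -165.   47.];[273 259] [ 453. -166.   48.];[274 259] [ 453. -171.   53.];[275 259] [ 457. -172.   51.];[271 260] [ 448. -162.   40.];[273 260] [ 452. -167.   44.];[274 260] [ 453. -171.   48.];[274 261] [ 454. -171.   42.];
dipw [417. -15.  36.]
dipr [648.   5.  29.]
bell [630. 114.  46.]
chili [ 463. -414.  115.]
can [482. 395. 114.]
pay [661. 322.  25.]
```

View pics/crop.png

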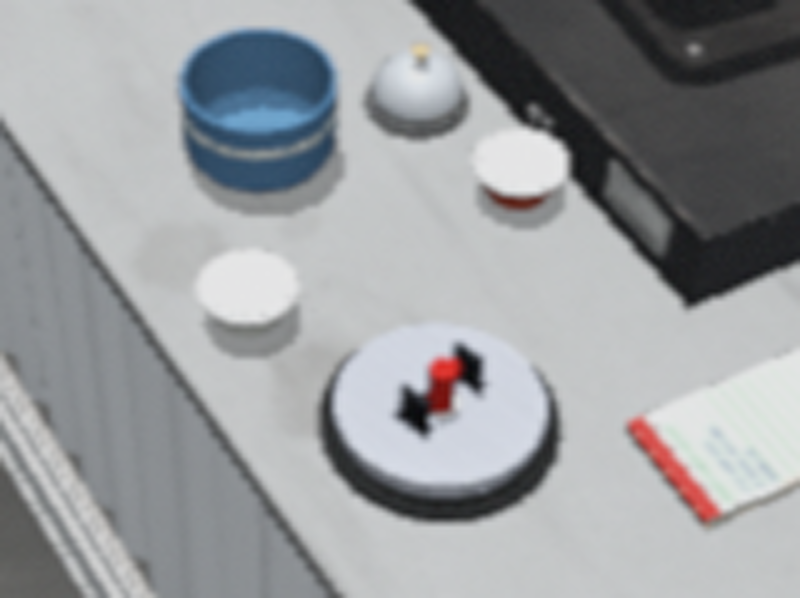

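The crop confirms the target crock: blue with a white band and an open mouth, at about (508,136). That is the lowest y of the three (the others are at y≈470-670), so it's the rightmost. The lids' knob is at about (475,-160), with the ears along about 14°. Their plate height reads 27.4 mm, against 27 expected. Moving.

Call:
{"op": "servo_tool", "data": {"rows": [[[1, -0.12, -0.13, 0, 0, 0, 0], [1, -0.24, -0.26, 0, 0, 0, 0], [1, -0.36, -0.39, 0, 0, 0, 0], [1, -0.48, -0.52, 0, 0, 0, 0], [1, -0.5, -0.54, 0, 0, 0, 0], [1, -0.5, -0.54, 0, 0, 0, 0], [1, -0.5, -0.54, 0, 0, 0, 0], [1, -0.5, -0.54, 0, 0, 0, 0]]]}}

```text
t: 1.15
tool_pos: [330.9, 176.9, 229.5]
tcp_rot: [-0.552, -3.092, -0.001]
wrist_force: [0.4, 0.0, -0.2]
opening: 0.999
```

Call:
{"op": "servo_tool", "data": {"rows": [[[1, -0.12, -0.13, 0, 0, 0, -0.1], [1, -0.24, -0.26, 0, 0, 0, -0.2], [1, -0.36, -0.39, -0.02, 0, 0, -0.3], [1, -0.48, -0.52, -0.02, 0, 0, -0.38], [1, -0.5, -0.54, 0, 0, 0, -0.38], [1, -0.5, -0.54, 0, 0, 0, -0.38], [1, -0.5, -0.54, 0, 0, 0, -0.38], [1, -0.5, -0.54, 0, 0, 0, -0.38]]]}}

```text
t: 2.15
tool_pos: [473.9, -162.3, 228.8]
tcp_rot: [0.385, -3.117, -0.002]
wrist_force: [-0.6, 0.6, 0.4]
opening: 0.998
```

Run:
```python
from h import *
s=env.get_obs(); print({k:np.round(s[k],3) for k in("t","q","tool_pos","tcp_rot","wrist_force")})
im,d=optics.grab_frame("wrist"); c=cam("wrist"); np.savez("w1.npz",im=im,d=d,K=c[0],R=c[1],t=c[2]); cv2.imwrite("pics/w1.png",im[...,::-1])
P=cloud("wrist",d,c); hsv=cv2.cvtColor(im,cv2.COLOR_RGB2HSV)
ok=np.linalg.norm(P[...,:2]-[475,-160],axis=2)<75
red=((hsv[...,0]<8)|(hsv[...,0]>172))&(hsv[...,1]>150)&ok
v,u=np.nonzero(red); print("red",len(u),u.mean(),v.mean(),np.nanpercentile(P[red],[5,50,95],axis=0).round(1))
top=red&(P[...,2]>66); v,u=np.nonzero(top); print("top",len(u),onplane("wrist",[[u.mean(),v.mean()]],69,c))
ear=(hsv[...,2]<70)&ok&(P[...,2]>54)&(P[...,2]<66); n,l,st,ce=cv2.connectedComponentsWithStats(ear.astype(np.uint8))
for i in range(1,n):
    if st[i,4]>15: print("ear",st[i],P[l==i].mean(0),P[l==i].min(0),P[l==i].max(0))
```

```text
{'t': np.float64(2.15), 'q': array([-0.553,  0.172,  1.649,  0.   ,  1.322, -2.37 ]), 'tool_pos': array([ 473.9  , -162.297,  228.787]), 'tcp_rot': array([ 3.850e-01, -3.117e+00, -2.000e-03]), 'wrist_force': array([-0.584,  0.593,  0.378])}
red 826 260.7953995157385 268.1041162227603 [[ 428.6 -224.9   44. ]
 [ 468.  -155.3  274.6]
 [ 485.6 -110.4  343.2]]
top 717 [[ 598.15959374 -126.65032093   69.        ]]
ear [254 159  21   8 147] [ 453.44296101 -159.47216066   60.58339508] [ 447.92219817 -170.7844461    54.15257734] [ 459.38080308 -148.14393619   63.20275865]
ear [256 176  15   7  37] [ 470.50049856 -156.90180218   60.38284592] [ 468.37064022 -162.95199255   54.29337511] [ 476.17022807 -148.32382278   65.95274285]
ear [255 203  20   7 132] [ 501.94590445 -146.27331689   60.0227896 ] [ 497.18922741 -157.29068333   54.50355415] [ 507.48882562 -135.20972541   62.94234178]
```

View pics/w1.png

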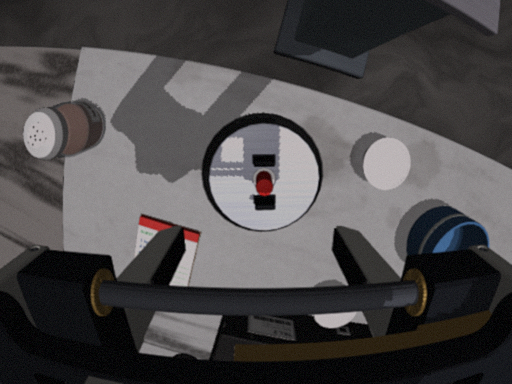

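Wrist view: the lids are centred near (263,180), with the knob at (265,182) between ears at (264,160) and (265,202). The target crock's edge is at (450,235). I'll refine the knob with rays on known heights.

```bash
cat >> h.py <<'E'
def fitc(X):
    A=np.c_[2*X,np.ones(len(X))]; s=np.linalg.lstsq(A,(X**2).sum(1),rcond=None)[0]
    return s[:2],np.sqrt(s[2]+s[0]**2+s[1]**2)
E
python3 - <<'E'
from h import *
z=np.load("w1.npz"); im,d=z["im"],z["d"]; c=(z["K"],z["R"],z["t"]); P=cloud("wrist",d,c); hsv=cv2.cvtColor(im,cv2.COLOR_RGB2HSV)
red=((hsv[...,0]<8)|(hsv[...,0]>172))&(hsv[...,1]>150); red[:160]=0; red[205:]=0; red[:,:245]=0; red[:,285:]=0
v,u=np.nonzero(red); print("knob",len(u),u.min(),u.max(),v.min(),v.max())
t=red&(P[...,2]>66); X=P[t]; print("top pts",len(X),X.mean(0),X.min(0),X.max(0)); vv,uu=np.nonzero(t); print(onplane("wrist",[[uu.mean(),vv.mean()]],69,c))
# plate: bright pixels, outer contour on z=27
m=((P[...,2]>20)&(P[...,2]<34)).astype(np.uint8); m[:, :190]=0; m[:,340:]=0; m[:100]=0;m[245:]=0
cs,_=cv2.findContours(m,cv2.RETR_EXTERNAL,cv2.CHAIN_APPROX_NONE); k=max(cs,key=cv2.contourArea)[:,0]
print("plate wrist",fitc(onplane("wrist",k,26,c)[:,:2]))
z=np.load("scene0.npz"); im2,d2=z["im"],z["d"]; P2=cloud("scene",d2)
m=((P2[...,2]>22)&(P2[...,2]<34)&(np.linalg.norm(P2[...,:2]-[476,-157],axis=2)<80)).astype(np.uint8)
cs,_=cv2.findContours(m,cv2.RETR_EXTERNAL,cv2.CHAIN_APPROX_NONE); k=max(cs,key=cv2.contourArea)[:,0]
print("plate scene",fitc(onplane("scene",k,26)[:,:2]))
h2=cv2.cvtColor(im2,cv2.COLOR_RGB2HSV); r2=((h2[...,0]<8)|(h2[...,0]>172))&(h2[...,1]>150)&(np.linalg.norm(P2[...,:2]-[476,-157],axis=2)<30)
v2,u2=np.nonzero(r2); t=r2&(P2[...,2]>64); print("knob top scene",P2[t].mean(0),t.sum())
# two-view triangulation of red centroids
o1,a=rays("wrist",[[u.mean(),v.mean()]],c); o2,b=rays("scene",[[u2.mean(),v2.mean()]]); a=a[0];b=b[0]
s=np.linalg.lstsq(np.c_[a,-b],o2-o1,rcond=None)[0]; print("tri",o1+s[0]*a,o2+s[1]*b)
# crock rim, scene & wrist
X=P2[170:215,222:262].reshape(-1,3); X=X[(X[:,2]>77)&(X[:,2]<83)]; print("crock scene",fitc(X[:,:2]),len(X))
X=P[190:270,395:500].reshape(-1,3); X=X[(X[:,2]>76)&(X[:,2]<84)]; print("crock wrist",fitc(X[:,:2]),len(X))
E
```

```text
knob 322 256 272 160 204
top pts 218 [ 477.43065279 -153.42772276   69.20166901] [ 468.42308238 -162.44799269   66.37724482] [ 487.81577546 -145.0184966    71.71433144]
[[ 477.46507327 -153.41618328   69.        ]]
plate wrist (array([ 478.79199115, -152.89503513]), np.float64(68.02325761420082))
plate scene (array([ 477.61292183, -155.33280789]), np.float64(67.56599646512622))
knob top scene [ 478.11253336 -158.64723972   67.79809762] 18
tri [ 481.05694278 -152.33746634   43.57000062] [ 482.76342846 -152.9930094    43.93472553]
crock scene (array([507.10497847, 136.03818715]), np.float64(56.05526223368114)) 95
crock wrist (array([507.42605842, 137.92482195]), np.float64(55.26922766923385)) 322
```

Call:
{"op": "servo_tool", "data": {"rows": [[[1, -0.011, 0.015, 0.1, 0, 0, -0.012], [1, -0.011, 0.015, 0.2, 0, 0, -0.012], [1, -0.011, 0.015, 0.26, 0, 0, -0.012], [1, -0.011, 0.015, 0.3, 0, 0, -0.012], [1, -0.011, 0.015, 0.33, 0, 0, -0.012], [1, -0.011, 0.015, 0.35, 0, 0, -0.012], [1, -0.011, 0.015, 0.36, 0, 0, -0.012], [1, -0.011, 0.015, 0.368, 0, 0, -0.012], [1, -0.011, 0.015, 0.368, 0, 0, -0.012]]]}}

```text
t: 3.32
tool_pos: [476.4, -154.4, 45.8]
tcp_rot: [-0.413, 3.114, -0.0]
wrist_force: [0.0, 0.0, 0.2]
opening: 0.999
```

Call:
{"op": "servo_tool", "data": {"rows": [[[-1, 0, 0, 0, 0, 0, 0], [-1, 0, 0, 0, 0, 0, 0], [-1, 0, 0, 0, 0, 0, 0], [-1, 0, 0, 0, 0, 0, 0], [-1, 0, 0, 0, 0, 0, 0], [-1, 0, 0, 0, 0, 0, 0], [-1, 0, 0, 0, 0, 0, 0], [-1, 0, 0, 0, 0, 0, 0]]]}}

```text
t: 4.32
tool_pos: [476.4, -154.4, 45.7]
tcp_rot: [-0.413, 3.114, -0.001]
wrist_force: [-0.7, -0.1, 0.5]
opening: 0.21
```

Call:
{"op": "servo_tool", "data": {"rows": [[[-1, 0, 0, -0.01, 0, 0, 0], [-1, 0, 0, -0.03, 0, 0, 0], [-1, 0, 0, -0.06, 0, 0, 0], [-1, 0, 0, -0.1, 0, 0, 0], [-1, 0, 0, -0.14, 0, 0, 0], [-1, 0, 0, -0.18, 0, 0, 0], [-1, 0, 0, -0.22, 0, 0, 0], [-1, 0, 0, -0.25, 0, 0, 0], [-1, 0, 0, -0.26, 0, 0, 0], [-1, 0, 0, -0.26, 0, 0, 0]]]}}

```text
t: 5.58
tool_pos: [476.3, -154.3, 175.7]
tcp_rot: [-0.413, 3.114, -0.0]
wrist_force: [-0.3, 0.3, -4.8]
opening: 0.21
```

Run:
```python
from h import *
s=env.get_obs(); print({k:np.round(s[k],3) for k in("t","q","tool_pos","tcp_rot","wrist_force","ft_torque","opening")})
im,d=optics.grab_frame("wrist"); c=cam("wrist"); cv2.imwrite("pics/w2.png",im[...,::-1])
P=cloud("wrist",d,c); X=P[(np.linalg.norm(P[...,:2]-[507,137],axis=2)<66)&(P[...,2]>77)&(P[...,2]<83)]; print("crock wrist",fitc(X[:,:2]) if len(X)>20 else 0,len(X))
a=(P[...,2]>150)&(P[...,2]<165)&(np.linalg.norm(P[...,:2]-[477,-154],axis=2)<75); Q=P[a]
co=np.linalg.lstsq(np.c_[Q[:,:2]-Q[:,:2].mean(0),np.ones(len(Q))],Q[:,2],rcond=None)[0]; print("plate slope,z",co,len(Q))
```

```text
{'t': np.float64(5.575), 'q': array([-0.536,  0.215,  1.731, -0.   ,  1.195, -2.371]), 'tool_pos': array([ 476.264, -154.254,  175.749]), 'tcp_rot': array([-0.413,  3.114, -0.   ]), 'wrist_force': array([-0.31 ,  0.278, -4.834]), 'ft_torque': array([ 0.09 ,  0.046, -0.028]), 'opening': np.float64(0.21)}
crock wrist (array([508.26509257, 136.81750721]), np.float64(55.450122431767994)) 336
plate slope,z [-3.54317450e-04  7.77417057e-04  1.56945387e+02] 18092
```

View pics/w2.png

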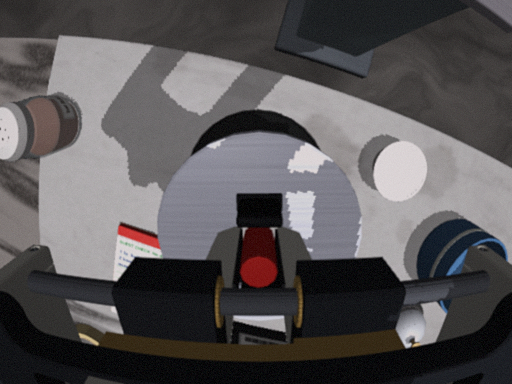

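The picture shows both lids hanging from the knob, level (slope under 0.001), with the plate at z = 157. The crock shows at the right, around (460,262). Carrying the lids over it now.

Call:
{"op": "servo_tool", "data": {"rows": [[[-1, -0.01, 0.027, 0, 0, 0, 0], [-1, -0.033, 0.086, 0, 0, 0, 0], [-1, -0.064, 0.166, 0, 0, 0, 0], [-1, -0.099, 0.257, 0, 0, 0, 0], [-1, -0.134, 0.348, 0, 0, 0, 0], [-1, -0.166, 0.432, 0, 0, 0, 0], [-1, -0.191, 0.497, 0, 0, 0, 0], [-1, -0.206, 0.536, 0, 0, 0, 0], [-1, -0.21, 0.546, 0, 0, 0, 0], [-1, -0.21, 0.546, 0, 0, 0, 0]]]}}

```text
t: 6.88
tool_pos: [506.0, 136.8, 175.2]
tcp_rot: [0.415, -3.113, 0.0]
wrist_force: [0.2, -0.1, -3.2]
opening: 0.209
```

Run:
```python
from h import *
s=env.get_obs(); print({k:np.round(s[k],3) for k in("t","tool_pos","tcp_rot","wrist_force","opening")})
fr={n:optics.grab_frame(n) for n in("wrist","scene","side")}
im,d=fr["wrist"]; c=cam("wrist"); P=cloud("wrist",d,c); np.savez("w3.npz",im=im,d=d,K=c[0],R=c[1],t=c[2])
def plate(n,c,P,zt):
    a=((P[...,2]>zt-7)&(P[...,2]<zt+6)&(np.linalg.norm(P[...,:2]-s["tool_pos"][:2],axis=2)<78)).astype(np.uint8)
    cs,_=cv2.findContours(a,cv2.RETR_EXTERNAL,cv2.CHAIN_APPROX_NONE); k=max(cs,key=cv2.contourArea)[:,0]
    X=onplane(n,k,zt,c)[:,:2]
    for it in range(6):
        o,r=fitc(X); e=abs(np.linalg.norm(X-o,axis=1)-r); X=X[e<max(2,2*np.median(e))]
    return o,r,len(X)
for n in fr:
    im,d=fr[n]; c=cam(n); P=cloud(n,d,c); print(n,"plate",plate(n,c,P,157))
    X=P[(np.linalg.norm(P[...,:2]-[507,137],axis=2)<66)&(P[...,2]>76)&(P[...,2]<84)]
    if len(X)>20: print(n,"crock",fitc(X[:,:2]),len(X))
    cv2.imwrite(f"pics/{n}3.png",im[...,::-1])
a=cv2.resize(fr["scene"][0][120:240,180:310,::-1],None,fx=3,fy=4,interpolation=2)[:, :390]; b=cv2.resize(fr["side"][0][120:240,200:330,::-1],None,fx=3,fy=4,interpolation=2)
cv2.imwrite("pics/c3.png",np.hstack([a,b]))
```

```text
{'t': np.float64(6.875), 'tool_pos': array([505.954, 136.844, 175.208]), 'tcp_rot': array([ 0.415, -3.113,  0.   ]), 'wrist_force': array([ 0.234, -0.092, -3.162]), 'opening': np.float64(0.209)}
wrist plate (array([506.12873514, 136.03374778]), np.float64(65.40344518493845), 211)
scene plate (array([505.08417751, 131.95038546]), np.float64(66.62229840237377), 44)
scene crock (array([506.16147457, 135.27861324]), np.float64(55.110194460415855)) 60
side plate (array([510.46108233, 149.10041588]), np.float64(66.49461352378981), 32)
side crock (array([511.24836669, 142.48992014]), np.float64(55.47232979085987)) 50
```

View pics/c3.png

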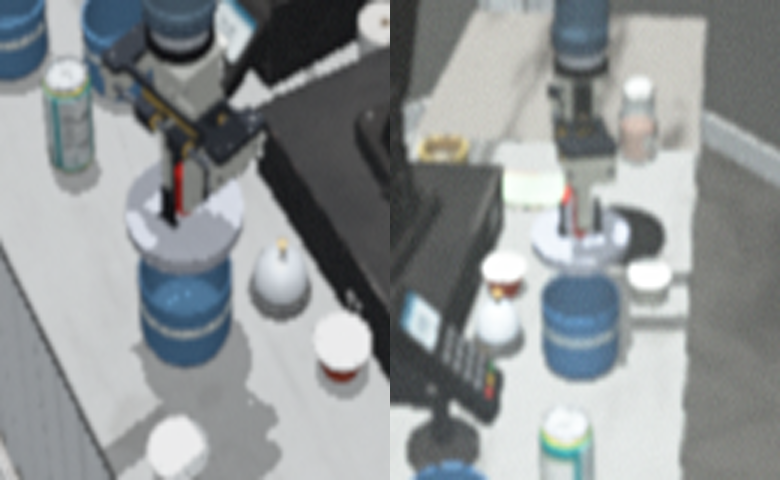

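Scene and side crops both show the level lids hanging over the target crock, with nothing touching. One check of the knob's offset within the gripper and the crock from the first side picture.

Run:
```python
from h import *
z=np.load("side0.npz"); P=cloud("side",z["d"]); X=P[(np.linalg.norm(P[...,:2]-[507,137],axis=2)<66)&(P[...,2]>76)&(P[...,2]<84)]; print("side0",fitc(X[:,:2]),len(X))
for f,tc in(("w3.npz",(505.95,136.84)),):
    z=np.load(f); im,d=z["im"],z["d"]; c=(z["K"],z["R"],z["t"]); P=cloud("wrist",d,c); h=cv2.cvtColor(im,cv2.COLOR_RGB2HSV)
    r=((h[...,0]<8)|(h[...,0]>172))&(h[...,1]>150)&(np.linalg.norm(P[...,:2]-tc,axis=2)<25)
    t=r&(P[...,2]>194)&(P[...,2]<206); v,u=np.nonzero(t); print(t.sum(),u.min(),u.max(),v.min(),v.max(),P[t].mean(0),P[t].min(0),P[t].max(0))
    X=onplane("wrist",np.c_[u,v],198.5,c); print(cv2.minEnclosingCircle(X[:,:2].astype(np.float32)))
    o=X[:,:2]-tc; ax=np.array([-.9655,-.2605]); ay=np.array([-.2605,.9655]); print("tool x range",(o@ax).min(),(o@ax).max(),"y",(o@ay).min(),(o@ay).max())
```

```text
side0 (array([511.47863442, 141.47984167]), np.float64(55.1090703957547)) 59
1084 238 279 251 287 [507.21467598 135.74905849 198.60738638] [495.98995992 124.11871204 194.01179348] [518.70070518 146.82178504 203.39332009]
((506.8465881347656, 136.50787353515625), 12.241032600402832)
tool x range -12.165832656138742 9.676211911164357 y -11.619648781371149 9.111532121980225
```

Call:
{"op": "servo_tool", "data": {"rows": [[[-1, -0.0025, 0.0015, 0.01, 0, 0, 0], [-1, -0.0025, 0.0015, 0.03, 0, 0, 0], [-1, -0.0025, 0.0015, 0.05, 0, 0, 0], [-1, -0.0025, 0.0015, 0.07, 0, 0, 0], [-1, -0.0025, 0.0015, 0.085, 0, 0, 0], [-1, -0.0025, 0.0015, 0.095, 0, 0, 0], [-1, -0.0025, 0.0015, 0.105, 0, 0, 0], [-1, -0.0025, 0.0015, 0.112, 0, 0, 0], [-1, -0.0025, 0.0015, 0.116, 0, 0, 0], [-1, -0.0025, 0.0015, 0.116, 0, 0, 0]]]}}

```text
t: 8.28
tool_pos: [507.5, 137.7, 117.6]
tcp_rot: [0.414, -3.114, 0.0]
wrist_force: [0.3, 0.4, -4.4]
opening: 0.21
```

Call:
{"op": "servo_tool", "data": {"rows": [[[-1, 0, 0, 0.002, 0, 0, 0], [-1, 0, 0, 0.004, 0, 0, 0], [-1, 0, 0, 0.006, 0, 0, 0], [-1, 0, 0, 0.008, 0, 0, 0], [-1, 0, 0, 0.01, 0, 0, 0], [-1, 0, 0, 0.01, 0, 0, 0]]]}}

```text
t: 9.02
tool_pos: [507.4, 137.7, 112.6]
tcp_rot: [0.413, -3.114, -0.0]
wrist_force: [-0.1, 0.6, -3.5]
opening: 0.209
```

Call:
{"op": "servo_tool", "data": {"rows": [[[-1, 0, 0, 0.002, 0, 0, 0], [-1, 0, 0, 0.004, 0, 0, 0], [-1, 0, 0, 0.006, 0, 0, 0], [-1, 0, 0, 0.008, 0, 0, 0], [-1, 0, 0, 0.008, 0, 0, 0]]]}}

```text
t: 9.65
tool_pos: [507.4, 137.7, 108.5]
tcp_rot: [0.413, -3.114, -0.0]
wrist_force: [0.1, -0.5, -4.4]
opening: 0.212
```

Call:
{"op": "servo_tool", "data": {"rows": [[[-1, 0, 0, 0.001, 0, 0, 0], [-1, 0, 0, 0.002, 0, 0, 0], [-1, 0, 0, 0.003, 0, 0, 0], [-1, 0, 0, 0.003, 0, 0, 0]]]}}

```text
t: 10.15
tool_pos: [507.4, 137.7, 107.1]
tcp_rot: [0.413, -3.114, -0.0]
wrist_force: [-0.7, -0.1, -3.9]
opening: 0.207
```

Call:
{"op": "servo_tool", "data": {"rows": [[[-1, 0, 0, 0.001, 0, 0, 0], [-1, 0, 0, 0.002, 0, 0, 0], [-1, 0, 0, 0.002, 0, 0, 0]]]}}

```text
t: 10.52
tool_pos: [507.5, 137.7, 106.7]
tcp_rot: [-0.413, 3.114, -0.0]
wrist_force: [-1.7, 0.2, 2.7]
opening: 0.209
```

Call:
{"op": "servo_tool", "data": {"rows": [[[-1, 0, 0, 0.001, 0, 0, 0], [-1, 0, 0, 0.002, 0, 0, 0], [-1, 0, 0, 0.002, 0, 0, 0]]]}}

```text
t: 10.9
tool_pos: [507.6, 137.7, 106.6]
tcp_rot: [-0.414, 3.113, -0.0]
wrist_force: [-5.4, -0.2, 11.1]
opening: 0.209
```

Contact came at TCP z = 106.7, exactly the predicted seated height, with 11 N of push. I'll relieve the load and release.

Call:
{"op": "servo_tool", "data": {"rows": [[[-1, 0, 0, -0.002, 0, 0, 0], [-1, 0, 0, -0.002, 0, 0, 0], [1, 0, 0, -0.002, 0, 0, 0], [1, 0, 0, -0.002, 0, 0, 0], [1, 0, 0, -0.002, 0, 0, 0], [1, 0, 0, -0.002, 0, 0, 0], [1, 0, 0, -0.002, 0, 0, 0], [1, 0, 0, -0.002, 0, 0, 0]]]}}

```text
t: 11.9
tool_pos: [507.5, 137.7, 106.1]
tcp_rot: [-0.413, 3.114, -0.0]
wrist_force: [-0.4, 0.2, -0.5]
opening: 0.804
```

Call:
{"op": "servo_tool", "data": {"rows": [[[1, 0, 0, -0.04, 0, 0, 0], [1, 0, 0, -0.1, 0, 0, 0], [1, 0, 0, -0.16, 0, 0, 0], [1, 0, 0, -0.2, 0, 0, 0], [1, 0, 0, -0.22, 0, 0, 0], [1, 0, 0, -0.22, 0, 0, 0]]]}}

```text
t: 12.65
tool_pos: [507.7, 137.7, 216.4]
tcp_rot: [-0.413, 3.113, -0.0]
wrist_force: [-0.3, 0.2, 0.1]
opening: 0.997
```

```bash
cat > look.py <<'E'
from h import *
import sys
s=env.get_obs(); print({k:np.round(s[k],3) for k in("t","q","tool_pos","tcp_rot","wrist_force","opening")})
im,d=optics.grab_frame("wrist"); c=cam("wrist"); P=cloud("wrist",d,c); h=cv2.cvtColor(im,cv2.COLOR_RGB2HSV); cv2.imwrite(f"pics/{sys.argv[1]}.png",im[...,::-1])
near=np.linalg.norm(P[...,:2]-[508,138],axis=2)<75
a=near&(P[...,2]>80)&(P[...,2]<95); Q=P[a]
for _ in range(3):
    m=Q[:,:2].mean(0); A=np.c_[Q[:,:2]-m,np.ones(len(Q))]; co=np.linalg.lstsq(A,Q[:,2],rcond=None)[0]; Q=Q[abs(A@co-Q[:,2])<2.5]
print("plate slope,z",co,len(Q))
cs,_=cv2.findContours(a.astype(np.uint8),cv2.RETR_EXTERNAL,cv2.CHAIN_APPROX_NONE); k=max(cs,key=cv2.contourArea)[:,0]; print("plate",fitc(onplane("wrist",k,87,c)[:,:2]))
red=((h[...,0]<8)|(h[...,0]>172))&(h[...,1]>150)&near&(P[...,2]>124)&(P[...,2]<137); v,u=np.nonzero(red)
print("knob top",red.sum(),P[red].mean(0)); X=onplane("wrist",np.c_[u,v],130,c); print(cv2.minEnclosingCircle(X[:,:2].astype(np.float32)))
ear=(h[...,2]<75)&near&(P[...,2]>115)&(P[...,2]<127); n,l,st,ce=cv2.connectedComponentsWithStats(ear.astype(np.uint8)); E=[]
for i in range(1,n):
    if st[i,4]>60:
        v,u=np.nonzero(l==i); X=onplane("wrist",np.c_[u,v],122,c); o=X[:,:2]; r=cv2.minAreaRect(o.astype(np.float32)); print("ear",st[i],P[l==i].mean(0).round(1),r); E.append(r[0])
if len(E)==2: E=np.array(E); dd=E[1]-E[0]; print("mid",E.mean(0),"dist",np.linalg.norm(dd),"ang",np.degrees(np.arctan2(dd[1],dd[0])))
E
python3 look.py w4
```

```text
{'t': np.float64(12.65), 'q': array([ 0.053,  0.224,  1.613,  0.   ,  1.303, -1.782]), 'tool_pos': array([507.681, 137.729, 216.438]), 'tcp_rot': array([-0.413,  3.113, -0.   ]), 'wrist_force': array([-0.312,  0.204,  0.076]), 'opening': np.float64(0.997)}
plate slope,z [-2.29862567e-03 -2.23316945e-04  8.75174623e+01] 12079
plate (array([509.22292521, 138.68727684]), np.float64(67.73719903989301))
knob top 383 [508.2952418  137.83433571 129.19296834]
((508.0086669921875, 137.81922912597656), 10.14197063446045)
ear [246 169  27   9 238] [484.4 131.9 120.8] ((484.2025146484375, 131.84814453125), (7.040168762207031, 22.357118606567383), 15.086400032043457)
ear [248 189  21  10  72] [501.5 136.2 121. ] ((501.94879150390625, 135.58323669433594), (7.7227373123168945, 17.682321548461914), 18.07737159729004)
ear [247 223  25   8 194] [532.8 144.9 120.2] ((531.9965209960938, 144.77230834960938), (6.912905216217041, 21.866191864013672), 15.066837310791016)
```

View pics/w4.png

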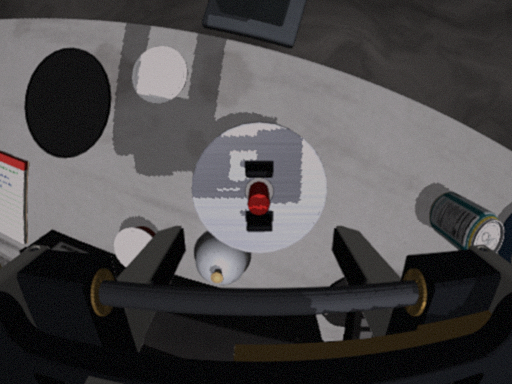

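Wrist view: the pair is seated and level, with the plate at z = 87.5 (88 expected) and the knob top at about 129.5 (130 expected). The ears at (259,168) and (260,220) give a mid point of (508.1,138.3) and an angle of 15.1°. Turning 90° now.

Call:
{"op": "servo_tool", "data": {"rows": [[[1, -0.001, 0.001, 0, 0, 0, 0.11], [1, -0.001, 0.001, 0, 0, 0, 0.22], [1, -0.001, 0.001, 0, 0, 0, 0.33], [1, -0.001, 0.001, 0, 0, 0, 0.44], [1, -0.001, 0.001, 0, 0, 0, 0.55], [1, -0.001, 0.001, 0, 0, 0, 0.66], [1, -0.001, 0.001, 0, 0, 0, 0.77], [1, -0.001, 0.001, 0, 0, 0, 0.88], [1, -0.001, 0.001, 0, 0, 0, 0.96], [1, -0.001, 0.001, 0, 0, 0, 1.0]]]}}

```text
t: 13.95
tool_pos: [507.1, 138.3, 214.7]
tcp_rot: [-1.912, -2.49, 0.003]
wrist_force: [-0.5, -0.3, -0.3]
opening: 1.003
```

Call:
{"op": "servo_tool", "data": {"rows": [[[1, 0, 0, 0, 0, 0, 0], [1, 0, 0, 0.05, 0, 0, 0], [1, 0, 0, 0.1, 0, 0, 0]]]}}

```text
t: 14.32
tool_pos: [507.7, 138.3, 165.1]
tcp_rot: [-1.908, -2.496, 0.0]
wrist_force: [1.0, -0.9, -0.1]
opening: 1.002
```

```bash
python3 look.py w5
```

```text
{'t': np.float64(14.325), 'q': array([ 0.054,  0.27 ,  1.686, -0.   ,  1.186, -0.212]), 'tool_pos': array([507.656, 138.296, 165.124]), 'tcp_rot': array([-1.908, -2.496,  0.   ]), 'wrist_force': array([ 0.969, -0.922, -0.102]), 'opening': np.float64(1.002)}
plate slope,z [-6.90597835e-03 -6.01138492e-04  8.47742090e+01] 17054
plate (array([507.25189852, 139.60039554]), np.float64(67.0038691553757))
knob top 528 [507.09287401 139.33890548 126.63029396]
((506.65728759765625, 140.60348510742188), 9.517044067382812)
ear [222 203  11  32 295] [483.3 132.9 118.5] ((483.27740478515625, 134.5837860107422), (7.0909552574157715, 23.52094268798828), 15.929418563842773)
ear [292 204  11  31 271] [531.8 146.1 118.1] ((530.9710693359375, 147.2340087890625), (6.5495924949646, 22.810009002685547), 15.12988567352295)
ear [248 207  27  15 108] [505.2 145.5 119.6] ((504.7781982421875, 144.7281951904297), (18.68807601928711, 9.165157318115234), 22.3687801361084)
```

Call:
{"op": "servo_tool", "data": {"rows": [[[1, 0, 0, 0.03, 0, 0, 0], [1, 0, 0, 0.06, 0, 0, 0], [1, 0, 0, 0.085, 0, 0, 0], [1, 0, 0, 0.105, 0, 0, 0], [1, 0, 0, 0.115, 0, 0, 0], [1, 0, 0, 0.122, 0, 0, 0], [1, 0, 0, 0.122, 0, 0, 0]]]}}

```text
t: 15.25
tool_pos: [507.9, 138.3, 105.2]
tcp_rot: [1.91, 2.494, 0.0]
wrist_force: [-0.0, -0.5, 0.7]
opening: 0.998
```

Call:
{"op": "servo_tool", "data": {"rows": [[[0.75, 0, 0, 0, 0, 0, 0], [0.6, 0, 0, 0, 0, 0, 0], [0.5, 0, 0, 0, 0, 0, 0], [0.4, 0, 0, 0, 0, 0, 0], [0.4, 0, 0, 0, 0, 0, 0]]]}}

```text
t: 15.88
tool_pos: [507.8, 138.3, 105.2]
tcp_rot: [1.91, 2.494, 0.0]
wrist_force: [-1.0, -0.4, 0.7]
opening: 0.703
```

Call:
{"op": "servo_tool", "data": {"rows": [[[0.35, 0, 0, 0, 0, 0, 0], [0.3, 0, 0, 0, 0, 0, 0], [0.27, 0, 0, 0, 0, 0, 0], [0.24, 0, 0, 0, 0, 0, 0], [0.2, 0, 0, 0, 0, 0, 0], [0.1, 0, 0, 0, 0, 0, 0], [-1, 0, 0, 0, 0, 0, 0], [-1, 0, 0, 0, 0, 0, 0], [-1, 0, 0, 0, 0, 0, 0], [-1, 0, 0, 0, 0, 0, 0]]]}}

```text
t: 17.12
tool_pos: [507.9, 138.3, 105.2]
tcp_rot: [1.91, 2.494, 0.0]
wrist_force: [0.1, 0.2, 0.2]
opening: 0.62
```

Call:
{"op": "servo_tool", "data": {"rows": [[[-1, 0, 0, -0.004, 0, 0, 0], [-1, 0, 0, -0.01, 0, 0, 0], [-1, 0, 0, -0.02, 0, 0, 0], [-1, 0, 0, -0.03, 0, 0, 0], [-1, 0, 0, -0.03, 0, 0, 0]]]}}

```text
t: 17.75
tool_pos: [508.2, 138.3, 120.8]
tcp_rot: [1.909, 2.494, 0.001]
wrist_force: [-0.1, 0.5, -1.6]
opening: 0.622
```

Run:
```python
from h import *
im,_=optics.grab_frame("scene"); im2,_=optics.grab_frame("side")
a=cv2.resize(im[120:240,180:310,::-1],None,fx=3,fy=4,interpolation=2); b=cv2.resize(im2[120:240,200:330,::-1],None,fx=3,fy=4,interpolation=2)
cv2.imwrite("pics/c6.png",np.hstack([a,b]))
```

```text
(no output)
```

View pics/c6.png

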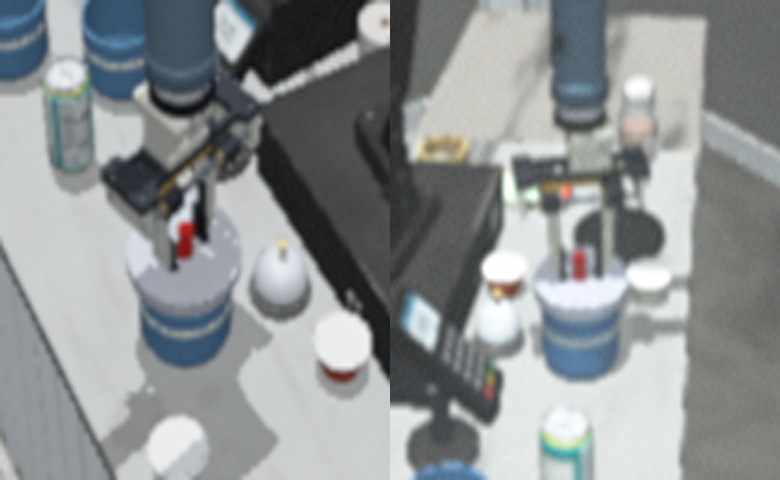

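The crops show the outer lid raised level in the jaws, and the load of about 1.7 N is the outer lid alone. Lifting on, straight up.

Call:
{"op": "servo_tool", "data": {"rows": [[[-1, 0, 0, -0.015, 0, 0, 0], [-1, 0, 0, -0.035, 0, 0, 0], [-1, 0, 0, -0.055, 0, 0, 0], [-1, 0, 0, -0.075, 0, 0, 0], [-1, 0, 0, -0.1, 0, 0, 0], [-1, 0, 0, -0.13, 0, 0, 0], [-1, 0, 0, -0.17, 0, 0, 0], [-1, 0, 0, -0.21, 0, 0, 0], [-1, 0, 0, -0.24, 0, 0, 0], [-1, 0, 0, -0.25, 0, 0, 0]]]}}

```text
t: 19.1
tool_pos: [508.3, 138.4, 246.5]
tcp_rot: [1.909, 2.493, 0.002]
wrist_force: [-0.2, 0.3, -2.0]
opening: 0.62
```

Call:
{"op": "servo_tool", "data": {"rows": [[[-1, 0, 0, -0.02, 0, 0, 0], [-1, 0, 0, -0.03, 0, 0, 0], [-1, 0, 0, -0.03, 0, 0, 0], [-1, 0, 0, -0.03, 0, 0, 0], [-1, 0, 0, -0.03, 0, 0, 0]]]}}

```text
t: 19.73
tool_pos: [507.6, 138.3, 259.7]
tcp_rot: [-1.909, -2.494, 0.001]
wrist_force: [0.1, -0.8, -1.6]
opening: 0.622
```

Run:
```python
from h import *
s=env.get_obs(); print({k:np.round(s[k],3) for k in("t","tool_pos","tcp_rot","wrist_force","opening")})
fr={n:optics.grab_frame(n) for n in("wrist","scene","side")}
im,d=fr["wrist"]; P=cloud("wrist",d); Q=P[(np.linalg.norm(P[...,:2]-[508,138],axis=2)<72)&(P[...,2]>225)&(P[...,2]<250)]
for _ in range(4):
    m=Q[:,:2].mean(0); A=np.c_[Q[:,:2]-m,np.ones(len(Q))]; co=np.linalg.lstsq(A,Q[:,2],rcond=None)[0]; Q=Q[abs(A@co-Q[:,2])<3]
print("outer slope,z",co,len(Q))
for n in("scene","side"):
    im,d=fr[n]; P=cloud(n,d); h=cv2.cvtColor(im,cv2.COLOR_RGB2HSV); near=np.linalg.norm(P[...,:2]-[508,138],axis=2)<66
    w=P[near&(P[...,2]>79)&(P[...,2]<90)&(h[...,1]<60)]; 
    if len(w)>20:
        A=np.c_[w[:,:2]-w[:,:2].mean(0),np.ones(len(w))]; co=np.linalg.lstsq(A,w[:,2],rcond=None)[0]; print(n,"flange fit",co,fitc(w[:,:2])[0],w[:,:2].mean(0),len(w))
    r=P[near&((h[...,0]<8)|(h[...,0]>172))&(h[...,1]>140)&(P[...,2]<140)]; print(n,"knob",len(r),r[:,2].max() if len(r) else 0, r.mean(0) if len(r) else 0)
im,im2=fr["scene"][0],fr["side"][0]
a=cv2.resize(im[90:240,180:310,::-1],None,fx=3,fy=4,interpolation=2); b=cv2.resize(im2[90:240,200:330,::-1],None,fx=3,fy=4,interpolation=2)
cv2.imwrite("pics/c7.png",np.hstack([a,b]))
```

```text
{'t': np.float64(19.725), 'tool_pos': array([507.604, 138.303, 259.717]), 'tcp_rot': array([-1.909e+00, -2.494e+00,  1.000e-03]), 'wrist_force': array([ 0.118, -0.81 , -1.558]), 'opening': np.float64(0.622)}
outer slope,z [-1.39638488e-03 -4.59158416e-04  2.43099118e+02] 21055
scene flange fit [-2.32683361e-03  3.97299373e-03  8.38967914e+01] [507.69035641 135.75610296] [505.67384024 131.91274038] 535
scene knob 33 132.3898534974179 [505.43692375 130.06257423 114.97723504]
side flange fit [ 4.53673379e-03 -3.50974292e-03  8.30100952e+01] [511.41765437 141.68533312] [510.58879359 146.62026209] 269
side knob 8 131.61408248390933 [509.24865457 146.54995973 118.16607686]
```

View pics/c7.png

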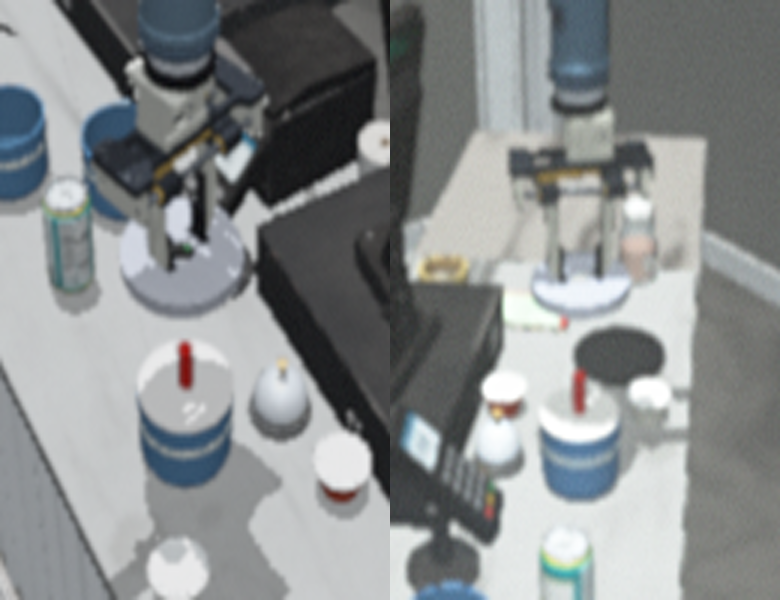

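The inner lid is seated: its flange top is level at z ≈ 83.5 (84 expected), and the crock hasn't moved. The outer lid is held level with its plate at z ≈ 243, 155 mm up. Handing in.

```bash
python3 -c "
from h import *
print(job_done())"
```

```text
the job is handed in; nothing more can be done
None
```

The job is done and handed in at about 20 s. I carried the nested lids by the red knob to the rightmost blue crock and lowered them until they touched, at the height expected for full seating. Only then did I let go of the knob. I then gripped the outer lid by its ears and lifted it straight up.

**Last checks:**
- **Inner lid:** its flange is level at about 83.5 mm (84 mm expected), and its knob still stands upright on the crock.
- **Outer lid:** it is held level (slope under 0.002), about 155 mm above where it sat. The wrist carries about 1.6 N, the weight of the outer lid alone.
- **Crock and bystanders:** the crock is within 1 mm of where it started. The nearby things showed no visible shift in the last picture. I did not measure them, or check the pad and the chili shaker closely.
- **Disagreements:** the side and scene cameras differed by about 4–6 mm on the crock's centre, so I aimed near their average. The insertion met almost no sideways force; up to 5 N appeared only in the final 11 N press. One wrist reading before the ear grasp was about 2.5 mm low, probably because the arm was still settling.

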